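Tighten the slotted cam screw of a clamping fixture

ROBOT

A 6-joint arm with a two-finger parallel gripper is mounted at the origin on the work surface. World frame = base frame: x ahead of the robot, y to its left, z up, the work surface at z = 0. Lengths are in m, angles in rad, forces in N, time in s.
With the tool pointing down it reaches from about 0.275 to 0.825 m from the base axis. Payload 4.9 kg.
Tool frame: the origin (TCP) lies on the centre line of the jaws, within the pads' length; the fingertips stand 25 mm ahead of it and the grasp point (between the pads) lies 6 mm ahead of it; z points along the fingers, y is the direction in which the jaws open and shut (so a half turn about z gives the same grasp; the last joint's range is limited). The gripper opens to 85 mm and grips with 20 to 120 N. Pads are 22 mm wide; open, the fingers measure 114 mm over their backs; the gripper's body (76 mm by 85 mm) begins 54 mm behind the grasp point. The pads swing forward as they close: fully open they stand 13 mm farther back than shut.
Start: joints at [1.012, 0.326, -0.193, 1.052, 0, 1.437], TCP at [0.227, 0.501, 0.256] pointing down, gripper open.
Joint ranges: [-2.65, 2.65], [-0.97, 1.79], [-1.3, 1.35], [-1.93, 2.1], [-1.47, 1.37], [-3.14, 3.14]. Speed limits (rad/s): [2.57, 2.57, 3.14, 3.14, 3.14, 3.14].

INTERFACE

Orientations are given as a unit quaternion [x, y, z, w].
In Python, from station import * gives the robot as it stands.
- The arm moves only by the tool jog_arm, never from a script. Its argument "increments" is a list of rows, each a list of 5 numbers: the opening in per cent of the stroke, from 0 (shut) to 100 (fully open), then the shift along the tool's x, y, z as a fraction of full scale, then the turn about the tool's z as a fraction of full scale. In form: [[gripper, dx, dy, dz, turn], ...]. A call has 1 to 20 rows; each row is the pose to reach, as a shift and turn from the pose commanded when the call began, along the tool's axes at that moment; what a row does not reach only later rows make up. Full scale, the value 1, is 100 mm for a shift and 45 degrees for a turn. A row lasts 1/12 s, in which the tool goes at most 41.7 mm and 7.16 degrees, less where a joint would pass 70% of its speed; a pose out of reach is approached as far as the arm can. A call with a number of a shift or a turn outside -1 to 1 is refused whole. A call with a gripper value outside its range is refused whole. The fingers move at their own pace and stop on an object; "squeeze" is the grip in N (left out, the last holds). Time passes only in rows, so rows that repeat a pose let the fingers close. It gives the time, the measured TCP pose, the force and the opening at its end, in the units of the state.
- observe(): the state, without advancing time (a new reading comes with each control period).
- snapshot(name): name is "side" or "top" or "wrist"; returns a dict with "frame" (384x512x3 uint8, red, green, blue), "fx", "fy", "cx", "cy" (pixels), "view" (4x4, takes a point from world to camera coordinates); the wrist camera has in their place "hand_eye" (4x4, takes a point from camera to tool coordinates, whose origin is the TCP and whose axes are the flange's). Camera axes: x right, y up, looking along -z (the intrinsics and any distortion apply to the point x, -y, -z); pixel columns grow to the right and rows downward; lengths in m; the calibration is good to about 2 mm. A picture is of the moment at which its call begins: read the wrist's pose just before it. There is no depth.
- close_job(): hands the job in, once; it reports no verdict.
Trained networks look in the newest picture that a camera, given by its name, has taken for a name from the list of things; names that differ only in an ending like _2 or _b are one class to them, and where a whole thing is asked for, a point or a joint stands for the part that bears it (a point fixed in the world has none). Each returns a list of dicts, best first, with "p" (0 to 1); they miss things now and then, are a little off and sometimes report something else, mostly with a low value. They report only what shows in the picture. A call takes as long as a camera call. They do not tell look-alikes from the thing itself.
- find_in(camera, query): "position" ([x, y, z] in m, in world coordinates, good to about 4 mm: the middle of the surface that is visible of it).
- trace(camera, query): "region" (384x512 bool, what is visible of it).
- mark_of(camera, query): "position" ([x, y, z] in m, in world coordinates, good to about 4 mm: a listed point, or the origin of a listed thing).
The state is a dict: "time_s": time; "joint_positions": joint angles; "dq": joint speeds; "effort": joint torques, N m; "tool_pos": TCP position; "tool_rot": TCP orientation; "ft_force": force on the tool from outside, world axes, zero at the start; "wrist_torque": the same for the moment, N m; "finger_gap": opening from 0.0 (shut) to 1.0 (fully open).
Only numpy, scipy, OpenCV 4.12 (cv2) and the standard library are available. Lean on these libraries where they do the work, as an engineer would, in place of code of your own. Each camera call takes 0.05 s, during which the arm holds its last target.

TASK

Clamp the hardwood blank in the fixture: take the flat driver from its stand, seat its blade in the slot of the recessed screw and, keeping it seated, turn the screw clockwise to its stop so that the jaw pad presses the blank against the fence. Then put the driver back in its stand, standing upright with its collar down on the block, and leave the other things on the bench alone.

Things in the scene. Friction and masses are not known exactly. Their poses are not given: they have to be found in the camera images.
- fixture: fixed clamping fixture: grey laminate base 110 (x) x 190 (y) x 18 mm high; dark wooden fence across its -y end, inner face at y = -80 mm, top at z = 42 mm; towards +y follow the blank, a steel jaw with a cork pad, and the screw's housing. Origin under the centre of the base, z up.
- housing_top (a point): middle of the top face of the square aluminium housing, 70 x 70 mm, at y = +51 mm in the fixture's frame, 46 mm above the bench; round 34 mm recess in its middle, in which the slotted screw sits. Axes as the fixture's.
- slot (a point): middle of the floor of the screw's slot, turning with the screw; its x axis runs along the slot, z up. Steel head 32 mm across, its top 3 mm below the housing's top; slot 5.5 mm wide, 8 mm deep, open at both ends of the head; slot floor 35 mm above the bench (11 mm below the housing's top). A half turn gives the same slot.
- screw (a joint): angle of the slotted screw, rad: grows as it turns clockwise seen from above; starts at 0 to 0.3 and has a hard stop at 1.4 (tight). Friction torque 0.12 N m plus up to about 0.05 N m once the pad presses; stays where it is left. Each rad pushes the jaw 6.4 mm towards the fence.
- pad_face (a point): middle of the front face of the jaw's cork pad (60 mm wide, 20 mm high), which faces the fence; the pad is sprung (2.5 N/mm, up to 5 mm) and moves with the jaw.
- blank: loose hardwood blank 80 (x) x 60 (y) x 25 mm high, 0.06 to 0.13 kg, lying on the fixture's base between fence and jaw with a few mm of play; origin under its centre. Against the fence its origin is at y = -50 mm in the fixture's frame.
- stand: fixed dark wooden block 80 x 80 x 60 mm high with a 28 mm round hole right through its middle, for the driver; origin under its centre.
- driver: flat driver standing upright in the stand, 131 mm long, 0.14 kg. Origin at the middle of the blade's tip, z up to the handle, x along the blade's width. Blade 20 mm wide, 3.2 mm thick (2.2 mm for the last 4 mm), up to z = 18 mm; shank 12 mm thick; round collar 40 mm across at z = 50 to 56 mm, resting on the stand's top when home (tip then 10 mm above the bench).
- driver_handle (a point): point on the axis of the driver's square wooden handle, at z = 100 mm from the blade's tip; handle 26 x 26 mm, sides parallel to the driver's x and y, from z = 56 to 128 mm. Good place to grip; axes as the driver's.
- jar: squat amber glass jar with a black cap, 60 mm across, 75 mm tall; origin under its centre. Leave alone.
- rasp: rasp lying flat, 270 mm long, 26 mm wide, steel blade and wooden handle; origin near its middle on the underside, x along it towards the blade's end. Leave alone.
- offcut: small dark wood offcut, 35 x 45 x 22 mm; origin under its centre. Leave alone.
- gclamp: steel G-clamp lying flat, 110 mm tall frame, about 15 mm thick; origin under its spine. Leave alone.
- pad: the cork pad itself: 60 x 6 x 20 mm, origin at the middle of its underside.
There are look-alikes about, which are no part of the job. Several things have the shape of the fixture; the one meant has the colours described above. There is more than one size of the driver; the one meant has the size given above.

How it is judged:
On the way, in this order (a step that is already met when the one before it is completed fails the run):
1. the driver's blade is seated in the slot, at its floor and in line with it, before the screw is turned home (distance between driver and slot below 0.0085 m and z of driver in the frame of slot below 0.003 m and angle between the x axis of driver and the x axis of slot, either way round below 0.35 rad and angle between driver's own z axis and vertical below 0.12 rad and value of joint screw below 1 rad), for 0.2 s.
2. the screw is turned tight with the blade still seated in its slot (distance between driver and slot below 0.0085 m and z of driver in the frame of slot below 0.003 m and angle between the x axis of driver and the x axis of slot, either way round below 0.35 rad and angle between driver's own z axis and vertical below 0.12 rad and value of joint screw above 1.25 rad), for 0.1 s.
At the end, for the whole second after the job is handed in: The screw is turned past 1.25 rad (stop at 1.4); the pad presses the blank with more than 1.5 N, the blank lies flat within 1.5 mm of the fence; the driver stands upright (within 0.08 rad) in its stand, collar down (tip under 13 mm above the bench, within 8 mm of the hole's axis), at rest (value of joint screw above 1.25 rad and contact force between pad and blank above 1.5 N and y of blank in the frame of fixture below -0.0485 m and z of blank in the frame of fixture below 0.021 m and horizontal distance between driver and stand below 0.008 m and height (world z) of driver below 0.013 m and angle between driver's own z axis and vertical below 0.08 rad and linear speed of each of driver, blank below 0.02 m/s); the robot touches nothing.
It fails at once if a bystander (jar, rasp, offcut, G-clamp) is moved more than 20 mm (distance of any of jar, rasp, offcut, gclamp from where it was at the start of the episode above 0.02 m).
It fails at once if the screw turns clockwise while the blade is not in its slot (velocity of joint screw above 0.4 rad/s and distance between driver and slot above 0.0125 m).
It also fails if it takes over 54 s, if anything falls off the work surface, if the arm or the gripper's body presses on something with over 40 N, if the wrist force passes 120 N, or if a joint passes its speed limit or range.

## Working session

There is one attempt and no reset: what is moved stays moved. The work goes in short steps, Python scripts to look and compute and a tool call to move; the robot and the scene stay as the last step left them, time stands still between calls to the robot, and variables do not carry over. Pictures are saved under pics/ and viewed, and the job is handed in when it is done.

Besides the shell and the picture viewer there is one more tool, called after "Request:" by a JSON object that holds its "fn" and its "kwargs". jog_arm: Moves the arm, as the interface text tells. Its arguments: {"type":"object","properties":{"increments":{"type":"array","items":{"type":"array","items":{"type":"number"}}},"squeeze":{"type":"number"}},"required":["increments"]}

```bash
ls; mkdir -p pics; python3 - <<'E'
from station import *
import cv2
print(observe())
for c in("side","top","wrist"):
    s=snapshot(c); cv2.imwrite(f"pics/{c}0.png",s["frame"][:,:,::-1])
    print(c,{k:v for k,v in s.items() if k!="frame"})
    for q in("fixture","slot","driver","driver_handle","stand","housing_top"):
        try: print(q,[(round(d["p"],2),[round(float(x),3) for x in d["position"]]) for d in mark_of(c,q)])
        except Exception as e: print(q,e)
E
```

```text
pics
{'time_s': 0.0, 'joint_positions': array([ 1.01181443e+00,  3.26950555e-01, -1.93580115e-01,  1.05196467e+00,
        1.27263570e-05,  1.43661791e+00]), 'dq': array([ 0.00090832, -0.00157097,  0.00084351,  0.00017697,  0.00066917,
        0.00069985]), 'effort': array([ 2.21786058e-04, -4.43394864e+01,  2.62442207e+01,  1.51890720e-02,
       -3.78579932e-05, -2.54992933e-06]), 'tool_pos': array([0.22637375, 0.50067981, 0.25549957]), 'tool_rot': array([ 2.10808200e-01,  9.77527074e-01, -7.96832558e-04, -2.94547733e-04]), 'ft_force': array([0.50288439, 0.16203942, 0.66988802]), 'wrist_torque': array([ 0.00186664, -0.01181207, -0.03592766]), 'finger_gap': 0.9988302134547223}
side {'fx': 347.2176596021132, 'fy': 347.2176596021132, 'cx': 251.74980768537125, 'cy': 187.14951501407538, 'view': array([[ 0.91956082, -0.3928809 , -0.00724601, -0.53805606],
       [ 0.29970306,  0.68930797,  0.65957001, -0.22814302],
       [-0.25413773, -0.60868639,  0.75160821, -0.81903198],
       [ 0.        ,  0.        ,  0.        ,  1.        ]])}
fixture [(0.69, [0.596, 0.133, -0.001]), (0.68, [0.
[... 1005 characters left out ...]
0.525, -0.198, 0.109])]
stand [(0.64, [0.528, -0.193, -0.003]), (0.37, [0.754, -0.295, 0.0])]
housing_top [(0.88, [0.606, 0.182, 0.045]), (0.63, [0.384, 0.267, 0.051])]
wrist {'fx': 284.6870070247403, 'fy': 284.6870070247403, 'cx': 258.2812539035391, 'cy': 192.67834480088612, 'hand_eye': array([[-1.64317148e-04,  9.61577600e-01,  2.74533227e-01,
         7.02277987e-02],
       [ 9.99999226e-01,  4.96596875e-04, -1.14084337e-03,
        -4.36569330e-04],
       [-1.23334177e-03,  2.74532827e-01, -9.61576937e-01,
        -1.18046542e-01],
       [ 0.00000000e+00,  0.00000000e+00,  0.00000000e+00,
         1.00000000e+00]])}
fixture []
slot []
driver []
driver_handle []
stand []
housing_top []
```

View pics/top0.png

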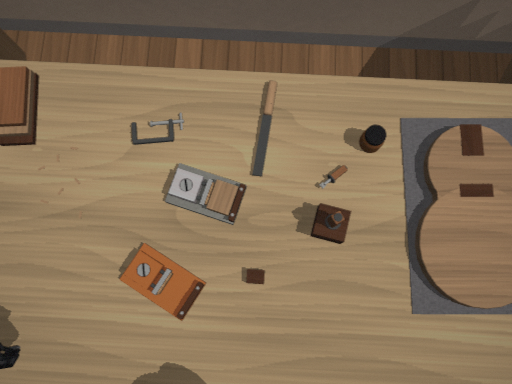

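View pics/side0.png

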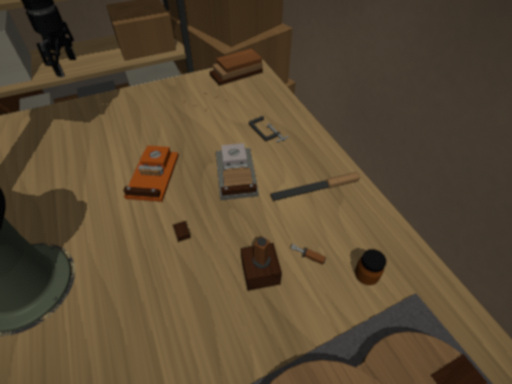

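```bash
python3 - <<'E'
import cv2
a=cv2.imread("pics/top0.png")
cv2.imwrite("pics/top0a.png",cv2.resize(a[100:300,90:290],None,fx=3,fy=3,interpolation=cv2.INTER_CUBIC))
cv2.imwrite("pics/top0b.png",cv2.resize(a[100:300,270:470],None,fx=3,fy=3,interpolation=cv2.INTER_CUBIC))
E
```

```text
(no output)
```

View crops.

The grey fixture (top px ~205,193) is the target and the orange one (162,280) is a look-alike. The stand with the driver is at (331,222), and the small loose driver at (333,177) is a decoy.

View pics/top0a.png

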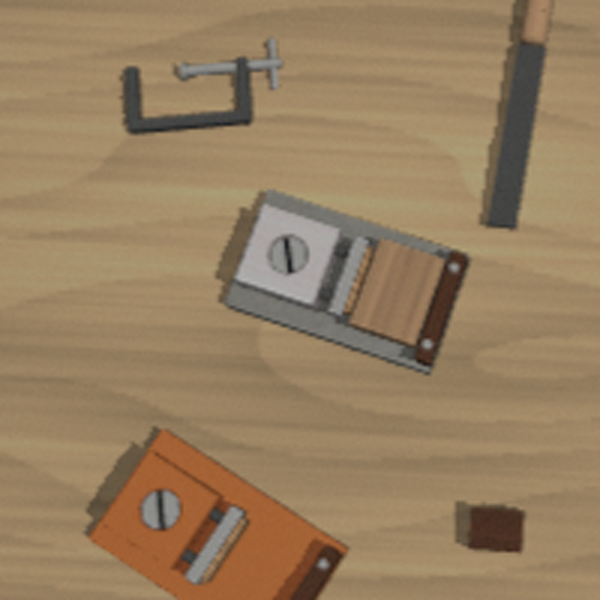

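View pics/top0b.png

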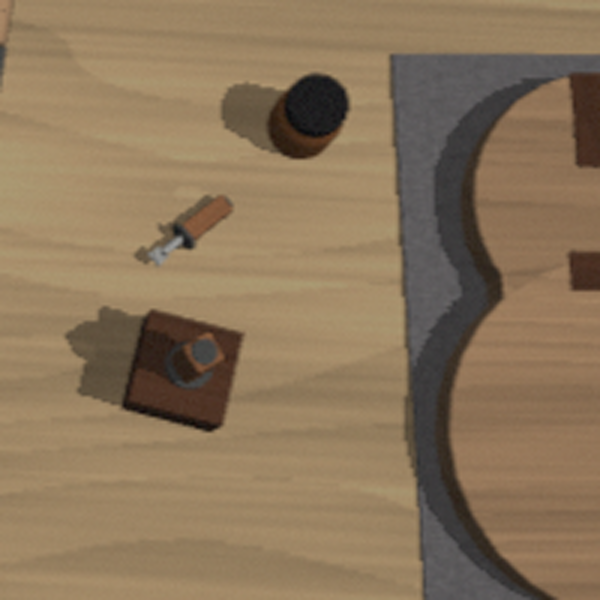

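Request:
{"fn": "jog_arm", "kwargs": {"increments": [[100, -1, -0.92, -0.1, 0], [100, -1, -0.92, -0.1, 0], [100, -1, -0.92, -0.1, 0], [100, -1, -0.92, -0.1, 0], [100, -1, -0.92, -0.1, 0]]}}

```text
time_s: 1.47
tool_pos: [0.2808, 0.374, 0.2668]
tool_rot: [0.213, 0.977, 0.0, 0.0]
ft_force: [1.0, 0.0, -0.1]
finger_gap: 0.998
```

Request:
{"fn": "jog_arm", "kwargs": {"increments": [[100, -1, -0.92, -0.1, 0], [100, -1, -0.92, -0.1, 0], [100, -1, -0.92, -0.1, 0], [100, -1, -0.92, -0.1, 0]]}}

```text
time_s: 1.8
tool_pos: [0.3345, 0.2485, 0.2768]
tool_rot: [0.212, 0.977, -0.0, 0.001]
ft_force: [0.5, 1.2, -0.9]
finger_gap: 1.001
```

Request:
{"fn": "jog_arm", "kwargs": {"increments": [[100, -1, -0.92, -0.1, 0], [100, -1, -0.92, -0.1, 0], [100, -1, -0.92, -0.1, 0], [100, -1, -0.92, -0.1, 0]]}}

```text
time_s: 2.13
tool_pos: [0.3888, 0.123, 0.287]
tool_rot: [0.213, 0.977, -0.0, 0.001]
ft_force: [0.7, 1.7, 0.0]
finger_gap: 1.004
```

Request:
{"fn": "jog_arm", "kwargs": {"increments": [[100, -1, -0.92, -0.1, 0], [100, -1, -0.92, -0.1, 0], [100, -1, -0.92, -0.1, 0], [100, -1, -0.92, -0.1, 0]]}}

```text
time_s: 2.47
tool_pos: [0.4426, -0.0027, 0.2969]
tool_rot: [0.213, 0.977, -0.001, 0.002]
ft_force: [1.2, 0.5, 1.2]
finger_gap: 0.997
```

Request:
{"fn": "jog_arm", "kwargs": {"increments": [[100, -1, -0.92, 0, 0], [100, -1, -0.92, 0, 0], [100, -1, -0.92, 0, 0], [100, -1, -0.92, 0, 0]]}}

```text
time_s: 2.8
tool_pos: [0.4955, -0.128, 0.296]
tool_rot: [0.212, 0.977, -0.001, 0.001]
ft_force: [-0.5, 0.6, 0.4]
finger_gap: 1.001
```

Request:
{"fn": "jog_arm", "kwargs": {"increments": [[100, -0.55, -0.5, 0, 0], [100, -0.55, -0.5, 0, 0], [100, -0.55, -0.5, 0, 0], [100, -0.55, -0.5, 0, 0]]}}

```text
time_s: 3.13
tool_pos: [0.5229, -0.1924, 0.2954]
tool_rot: [0.211, 0.977, 0.001, -0.0]
ft_force: [0.1, 1.1, -0.4]
finger_gap: 1.004
```

```bash
cat > h.py <<'E'
from station import *
import cv2, numpy as np
from scipy.spatial.transform import Rotation as Ro
def T(o):
    t=np.eye(4); t[:3,:3]=Ro.from_quat(o["tool_rot"]).as_matrix(); t[:3,3]=o["tool_pos"]; return t
def shot(c,fn):
    o=observe(); s=snapshot(c); cv2.imwrite("pics/"+fn,s["frame"][:,:,::-1])
    s["view"]=np.linalg.inv(T(o)@s["hand_eye"]) if c=="wrist" else s["view"]
    return o,s
def proj(s,P):
    P=np.atleast_2d(P); q=P@s["view"][:3,:3].T+s["view"][:3,3]
    return np.c_[s["cx"]+s["fx"]*q[:,0]/-q[:,2], s["cy"]+s["fy"]*-q[:,1]/-q[:,2]]
def back(s,uv,z):
    uv=np.atleast_2d(uv).astype(float); d=np.c_[(uv[:,0]-s["cx"])/s["fx"],-(uv[:,1]-s["cy"])/s["fy"],-np.ones(len(uv))]
    R=s["view"][:3,:3]; c=-R.T@s["view"][:3,3]; d=d@R
    return c+d*((z-c[2])/d[:,2])[:,None]
def marks(c,qs):
    for q in qs: print(q,[(round(d["p"],2),np.round(d["position"],4).tolist()) for d in mark_of(c,q)])
E
python3 - <<'E'
from h import *
o,s=shot("wrist","w1.png"); print(o["tool_pos"],o["joint_positions"])
marks("wrist",["driver","driver_handle","stand"])
f=s["frame"][:,:,::-1]
cv2.imwrite("pics/w1x.png",cv2.resize(f,None,fx=1.5,fy=1.5,interpolation=cv2.INTER_CUBIC))
E
```

```text
[ 0.52292757 -0.19235394  0.29543265] [-4.85371669e-01  3.18200721e-01 -1.02658889e-01  1.15111193e+00
  8.17515814e-04 -5.94826453e-02]
driver [(0.74, [0.6196, -0.1674, 0.0174]), (0.69, [0.5253, -0.1953, 0.0128])]
driver_handle [(0.87, [0.5285, -0.1928, 0.1128]), (0.59, [0.6748, -0.2163, 0.0108])]
stand [(0.64, [0.5278, -0.1916, 0.0])]
```

View pics/w1x.png

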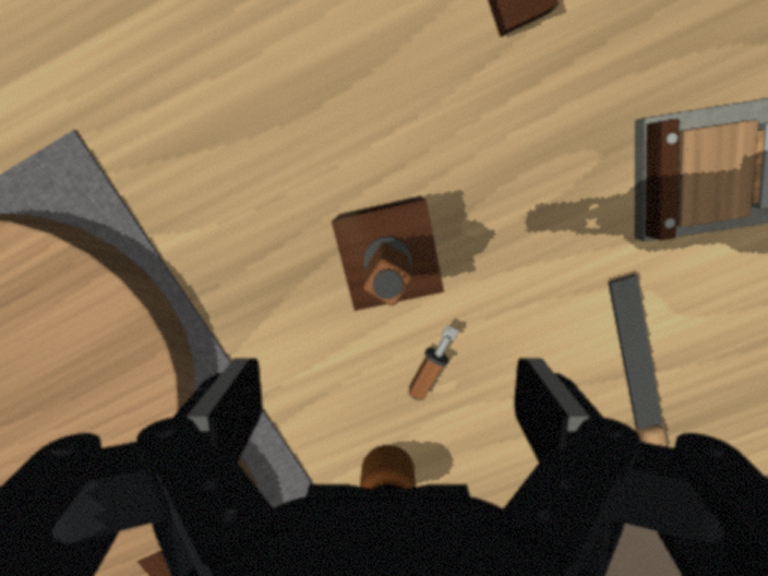

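```bash
python3 - <<'E'
from h import *
o,s=shot("wrist","w2.png"); np.savez("w2.npz",view=s["view"],k=[s["fx"],s["fy"],s["cx"],s["cy"]])
f=s["frame"][:,:,::-1].copy()
c=cv2.resize(f[120:220,200:310],None,fx=6,fy=6,interpolation=cv2.INTER_CUBIC)
cv2.imwrite("pics/w2x.png",c)
E
```

```text
(no output)
```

View pics/w2x.png

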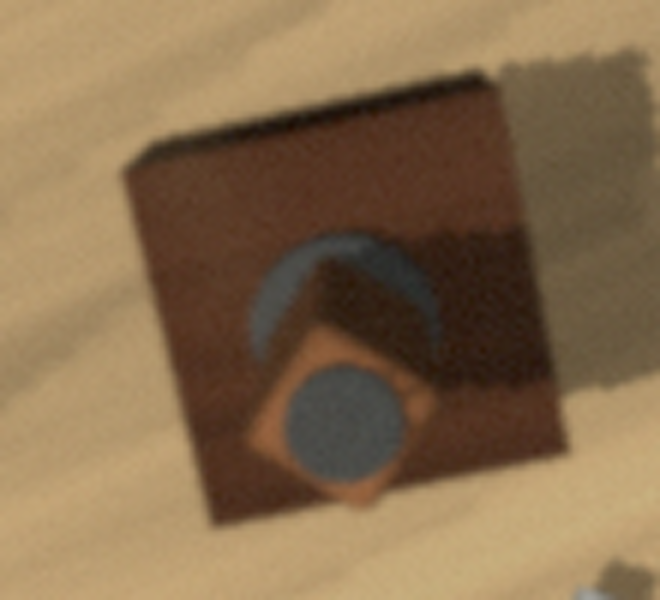

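```bash
python3 - <<'E'
from h import *
d=np.load("w2.npz"); s=dict(view=d["view"],fx=d["k"][0],fy=d["k"][1],cx=d["k"][2],cy=d["k"][3])
def q(c,z,n):
    uv=(np.array(c)+.5)/6-.5+[200,120]; P=back(s,uv,z); e=np.roll(P,-1,0)-P
    print(n,"center",P.mean(0),"sides",np.linalg.norm(e,axis=1),"yaw mod90",np.degrees(np.arctan2(e[:,1],e[:,0]))%90)
q([(318,325),(437,408),(362,508),(248,437)],.138,"handle")
q([(125,172),(495,86),(568,452),(213,525)],.06,"stand")
print("cam",np.linalg.inv(s["view"])[:3,3])
E
```

```text
handle center [ 0.52617013 -0.19447583  0.138     ] sides [0.02439753 0.0216113  0.02294896 0.02259705] yaw mod90 [30.19734603 30.32255231 32.53229808 34.04119401]
stand center [ 0.52508927 -0.19228302  0.06      ] sides [0.07799975 0.07970641 0.07891442 0.0786662 ] yaw mod90 [78.67458676 78.49679919 77.91344143 77.8332997 ]
cam [ 0.45781415 -0.16220602  0.41443569]
```

Request:
{"fn": "jog_arm", "kwargs": {"increments": [[100, -0.035, 0, 0.3, 0.16], [100, -0.035, 0, 0.6, 0.32], [100, -0.035, 0, 0.8, 0.48], [100, -0.035, 0, 0.9, 0.64], [100, -0.035, 0, 0.9, 0.76], [100, -0.035, 0, 0.9, 0.76]], "squeeze": 60}}

```text
time_s: 3.88
tool_pos: [0.5247, -0.1924, 0.2057]
tool_rot: [0.489, 0.872, 0.0, -0.001]
ft_force: [0.0, 0.3, 0.6]
finger_gap: 1.003
```

```bash
python3 - <<'E'
from h import *
o,s=shot("wrist","w3.png"); 
R=Ro.from_quat(o["tool_rot"]).as_matrix(); print(o["tool_pos"],"yyaw",np.degrees(np.arctan2(R[1,1],R[0,1])),R[:,2])
c=cv2.resize(s["frame"][:,:,::-1],None,fx=1.5,fy=1.5,interpolation=cv2.INTER_CUBIC)
for z in (.138,.066):
    for sg in (0,np.radians(0)):
        a=np.radians(31.5)+np.array([1,3,5,7])*np.pi/4
        P=np.c_[.5262+.01838*np.cos(a),-.1935+.01838*np.sin(a),np.full(4,z)]
        p=proj(s,P); cv2.polylines(c,[np.int32((p+.5)*1.5-.5)],True,(0,255,0),1)
cv2.imwrite("pics/w3x.png",c)
E
```

```text
[ 0.5247169  -0.19237124  0.20569886] yyaw 31.45097161777434 [-1.38249127e-03  8.86950594e-04 -9.99998651e-01]
```

View pics/w3x.png

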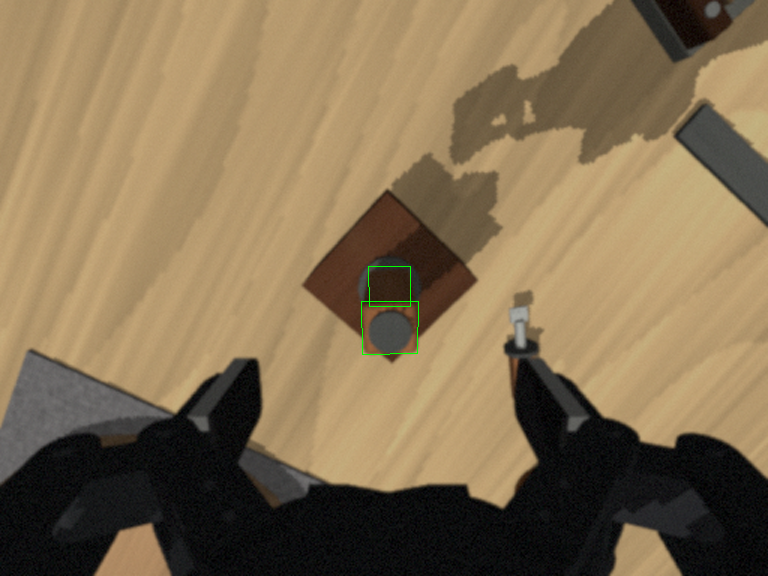

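Request:
{"fn": "jog_arm", "kwargs": {"increments": [[100, -0.017, 0.007, 0.35, 0], [100, -0.017, 0.007, 0.7, 0], [100, -0.017, 0.007, 0.9, 0], [100, -0.017, 0.007, 0.9, 0], [0, -0.017, 0.007, 0.9, 0], [0, -0.017, 0.007, 0.9, 0], [0, -0.017, 0.007, 0.9, 0], [0, -0.017, 0.007, 0.9, 0], [0, -0.017, 0.007, 0.9, 0], [0, -0.017, 0.007, 0.9, 0], [0, -0.017, 0.007, 0.9, 0], [0, -0.017, 0.007, 0.9, 0]], "squeeze": 60}}

```text
time_s: 4.93
tool_pos: [0.5278, -0.1953, 0.1179]
tool_rot: [0.489, 0.872, 0.0, 0.001]
ft_force: [-0.6, 0.8, 6.0]
finger_gap: 0.299
```

Request:
{"fn": "jog_arm", "kwargs": {"increments": [[0, 0, 0, -0.2, 0], [0, 0, 0, -0.5, 0], [0, 0, 0, -0.8, 0], [0, 0, 0, -1, 0], [0, 0, 0, -1, 0]]}}

```text
time_s: 5.35
tool_pos: [0.5293, -0.196, 0.2213]
tool_rot: [0.489, 0.872, 0.0, 0.004]
ft_force: [0.2, -1.2, -1.4]
finger_gap: 0.299
```

```bash
python3 - <<'E'
from h import *
o,s=shot("side","s1.png"); print(o["tool_pos"],o["joint_positions"],o["ft_force"])
marks("side",["driver","driver_handle"])
p=proj(s,[[*o["tool_pos"][:2],o["tool_pos"][2]-.106]])[0]; print(p, "cam",np.linalg.inv(s["view"])[:3,3])
u,v=map(int,p); x0,y0=max(u-50,0),v-60
c=cv2.resize(s["frame"][y0:y0+90,x0:x0+100,::-1],None,fx=6,fy=6,interpolation=cv2.INTER_CUBIC)
cv2.imwrite("pics/s1x.png",c)
E
```

```text
[ 0.52926755 -0.19603093  0.22132124] [-4.85510372e-01  3.71822421e-01 -2.18834276e-01  9.71853456e-01
  3.91538221e-05  5.35956586e-01] [ 0.17924003 -1.20409903 -1.42275984]
driver [(0.84, [0.6252, -0.1683, 0.0131]), (0.74, [0.5277, -0.1973, 0.1103])]
driver_handle [(0.82, [0.5307, -0.197, 0.2135]), (0.48, [0.67, -0.2213, 0.0066])]
[263.2776515  246.87378462] cam [ 0.3550035  -0.55266477  0.76216869]
```

View pics/s1x.png

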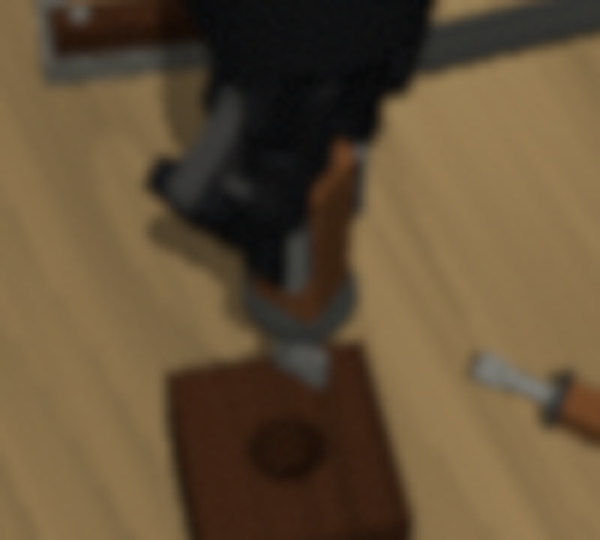

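```bash
python3 - <<'E'
from h import *
o,s=shot("side","s2.png")
C=o["tool_pos"]-[0,0,.106]
c=proj(s,C)[0]
for y in (31.5,121.5):
    a=np.radians(y); d=np.array([np.cos(a),np.sin(a),0])*.01
    print(y,(proj(s,[C-d,C+d])-c)*6)
E
```

```text
31.5 [[-15.72089807  19.80371239]
 [ 15.49888441 -19.52404041]]
121.5 [[ 23.01905723  13.89738825]
 [-22.78380814 -13.75536037]]
```

Request:
{"fn": "jog_arm", "kwargs": {"increments": [[0, 0.15, 0.2, -0.1, 0], [0, 0.35, 0.45, -0.1, 0], [0, 0.6, 0.78, -0.1, 0], [0, 0.6, 0.78, -0.1, 0]]}}

```text
time_s: 5.88
tool_pos: [0.5628, -0.0969, 0.2246]
tool_rot: [0.486, 0.874, 0.002, -0.002]
ft_force: [-0.3, 0.1, -1.3]
finger_gap: 0.297
```

Request:
{"fn": "jog_arm", "kwargs": {"increments": [[0, 0.2, 0.26, 0, 0], [0, 0.4, 0.52, 0, 0], [0, 0.6, 0.78, 0, 0], [0, 0.6, 0.78, 0, 0]]}}

```text
time_s: 6.22
tool_pos: [0.5977, -0.0059, 0.2243]
tool_rot: [0.486, 0.874, 0.001, -0.002]
ft_force: [-0.7, 0.3, -1.8]
finger_gap: 0.3
```

Request:
{"fn": "jog_arm", "kwargs": {"increments": [[0, 0.2, 0.26, 0, 0], [0, 0.4, 0.52, 0, 0], [0, 0.6, 0.78, 0, 0], [0, 0.6, 0.78, 0, 0]]}}

```text
time_s: 6.55
tool_pos: [0.6329, 0.0857, 0.2242]
tool_rot: [0.486, 0.874, 0.001, -0.001]
ft_force: [-0.2, -0.1, -1.4]
finger_gap: 0.301
```

Request:
{"fn": "jog_arm", "kwargs": {"increments": [[0, 0.2, 0.26, 0, -0.14], [0, 0.4, 0.52, 0, -0.28], [0, 0.55, 0.7, 0, -0.42], [0, 0.6, 0.78, 0, -0.56], [0, 0.6, 0.78, 0, -0.7], [0, 0.6, 0.78, 0, -0.84], [0, 0.6, 0.78, 0, -0.9], [0, 0.6, 0.78, 0, -0.9]]}}

```text
time_s: 7.22
tool_pos: [0.6668, 0.1721, 0.2242]
tool_rot: [0.156, 0.988, -0.001, -0.002]
ft_force: [0.1, 1.1, -2.1]
finger_gap: 0.297
```

Request:
{"fn": "jog_arm", "kwargs": {"increments": [[0, 0, 0, 0, -0.14], [0, 0, 0, 0, -0.28], [0, 0, 0, 0, -0.42], [0, 0, 0, 0, -0.56], [0, 0, 0, 0, -0.62], [0, 0, 0, 0, -0.62]]}}

```text
time_s: 7.72
tool_pos: [0.6672, 0.172, 0.225]
tool_rot: [-0.085, 0.996, -0.0, -0.001]
ft_force: [-1.0, -0.7, -1.4]
finger_gap: 0.297
```

```bash
python3 - <<'E'
from h import *
o,s=shot("wrist","w4.png"); np.savez("w4.npz",view=s["view"],k=[s["fx"],s["fy"],s["cx"],s["cy"]])
R=Ro.from_quat(o["tool_rot"]).as_matrix(); print(o["tool_pos"],"xyaw",np.degrees(np.arctan2(R[1,0],R[0,0])),R[:,2],o["joint_positions"])
marks("wrist",["slot","housing_top","fixture","driver","pad_face","blank"])
print(proj(s,[.605,.182,.043]))
cv2.imwrite("pics/w4x.png",cv2.resize(s["frame"][:,:,::-1],None,fx=1.5,fy=1.5,interpolation=cv2.INTER_CUBIC))
E
```

```text
[0.66715725 0.17200563 0.22502619] xyaw -170.1975569865941 [-2.04787493e-03 -4.48664505e-04 -9.99997802e-01] [ 1.45353945e-01  6.10777619e-01  1.81540639e-01  1.14365061e+00
 -1.47313571e-04 -2.57309046e-02]
slot [(0.64, [0.6063, 0.1811, 0.0349])]
housing_top [(0.73, [0.6121, 0.1817, 0.0463])]
fixture [(0.86, [0.5922, 0.1361, -0.0])]
driver [(0.76, [0.6654, 0.1733, 0.1151])]
pad_face [(0.56, [0.5853, 0.1152, 0.0277]), (0.21, [0.7334, 0.2868, -0.0033])]
blank [(0.86, [0.5847, 0.0876, 0.017])]
[[277.97928468 122.56105618]]
```

View pics/w4x.png

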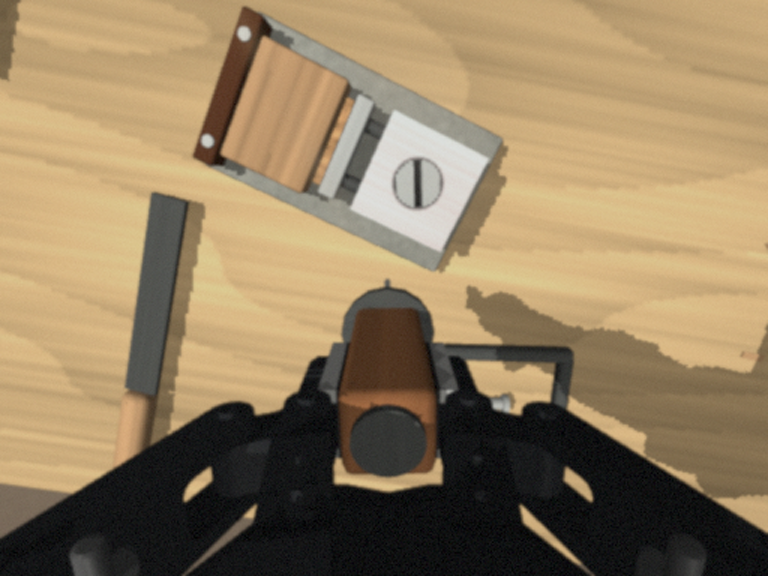

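```bash
python3 - <<'E'
from h import *
f=cv2.imread("pics/w4.png")
cv2.imwrite("pics/w4c.png",cv2.resize(f[60:200,220:350],None,fx=5,fy=5,interpolation=cv2.INTER_CUBIC)[:600])
E
```

```text
(no output)
```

View pics/w4c.png

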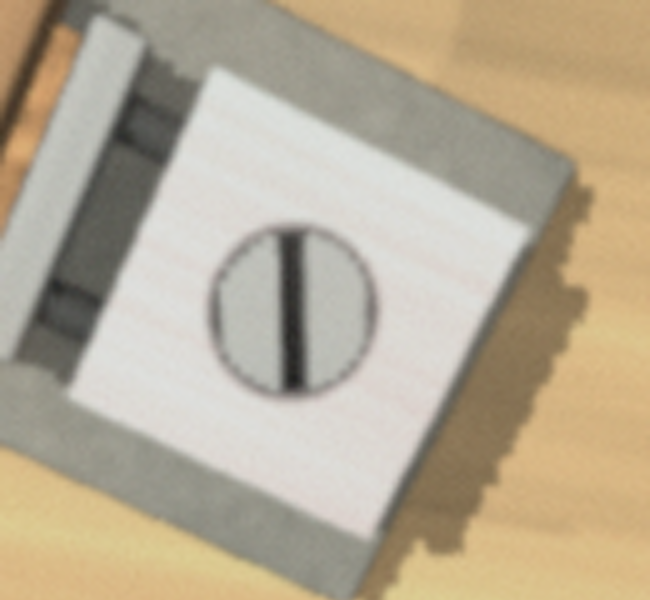

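```bash
cat > slot.py <<'E'
from h import *
def slotfit(s,f,cen,zs=.043,r=13):
    g=cv2.cvtColor(f,cv2.COLOR_BGR2GRAY); yy,xx=np.mgrid[:384,:512]
    m=((xx-cen[0])**2+(yy-cen[1])**2<r*r)&(g<105)
    n,l,st,ct=cv2.connectedComponentsWithStats(m.astype(np.uint8))
    k=1+np.argmax(st[1:,4]); w=(l==k); uv=np.c_[xx[w],yy[w]]
    P=back(s,uv,zs)[:,:2]; c=P.mean(0); e,V=np.linalg.eigh(np.cov((P-c).T)); v=V[:,1]
    print("slot centre",c,"yaw",np.degrees(np.arctan2(v[1],v[0]))%180,"len~",np.sqrt(12*e[1]),"wid~",np.sqrt(12*e[0]),st[k])
E
python3 - <<'E'
from slot import *
d=np.load("w4.npz"); s=dict(view=d["view"],fx=d["k"][0],fy=d["k"][1],cx=d["k"][2],cy=d["k"][3])
slotfit(s,cv2.imread("pics/w4.png"),((293+.5)/5-.5+220,(312+.5)/5-.5+60))
q=(np.array([(212,66),(530,230),(373,540),(68,395)])+.5)/5-.5+[220,60]
P=back(s,q,.046); e=np.roll(P,-1,0)-P
print("housing",P.mean(0),np.linalg.norm(e,axis=1),np.degrees(np.arctan2(e[:,1],e[:,0]))%90)
# top camera too
f=cv2.imread("pics/top0.png"); o,t=shot("top","t2.png")
p=proj(t,[.606,.182,.043])[0];print(p); slotfit(t,f,p,r=8)
E
```

```text
slot centre [0.60457695 0.1819049 ] yaw 13.737131924979053 len~ 0.02405060551536591 wid~ 0.004560300877066675 [276 110   5  25 111]
housing [0.60456565 0.18250951 0.046     ] [0.07052042 0.06924863 0.07067912 0.06945612] [74.2468634  74.85509003 74.41628606 74.72261399]
[186.27232041 185.06798846]
slot centre [0.60714237 0.18363033] yaw 13.355452630486127 len~ 0.03224147720335952 wid~ 0.006072096500590101 [184 179   4  12  28]
```

Request:
{"fn": "jog_arm", "kwargs": {"increments": [[0, 0.25, 0.08, 0, -0.04], [0, 0.5, 0.15, 0, -0.08], [0, 0.6, 0.2, 0.2, -0.08], [0, 0.6, 0.2, 0.4, -0.08], [0, 0.6, 0.2, 0.5, -0.08], [0, 0.6, 0.2, 0.5, -0.08], [0, 0.6, 0.2, 0.5, -0.08]]}}

```text
time_s: 8.7
tool_pos: [0.6053, 0.1821, 0.1761]
tool_rot: [-0.117, 0.993, -0.0, -0.0]
ft_force: [0.6, -0.4, -1.2]
finger_gap: 0.297
```

```bash
python3 - <<'E'
from h import *
o,s=shot("wrist","w5.png"); np.savez("w5.npz",view=s["view"],k=[s["fx"],s["fy"],s["cx"],s["cy"]])
R=Ro.from_quat(o["tool_rot"]).as_matrix(); print(o["tool_pos"],"xyaw",np.degrees(np.arctan2(R[1,0],R[0,0])),R[:,2],o["ft_force"])
t=T(o); 
for x in(-.01,0,.01): print(x,proj(s,(t@[x,0,.108,1])[:3]))
f=s["frame"][:,:,::-1]
cv2.imwrite("pics/w5x.png",cv2.resize(f[60:220,180:340],None,fx=3.7,fy=3.7,interpolation=cv2.INTER_CUBIC))
E
```

```text
[0.60531652 0.18206748 0.17609954] xyaw -166.55437660471313 [-7.32097209e-04 -2.03432883e-04 -9.99999711e-01] [ 0.58278461 -0.36732718 -1.204225  ]
-0.01 [[257.99680429 210.56559683]]
0 [[257.99152607 199.20917773]]
0.01 [[257.98612368 187.58560766]]
```

View pics/w5x.png

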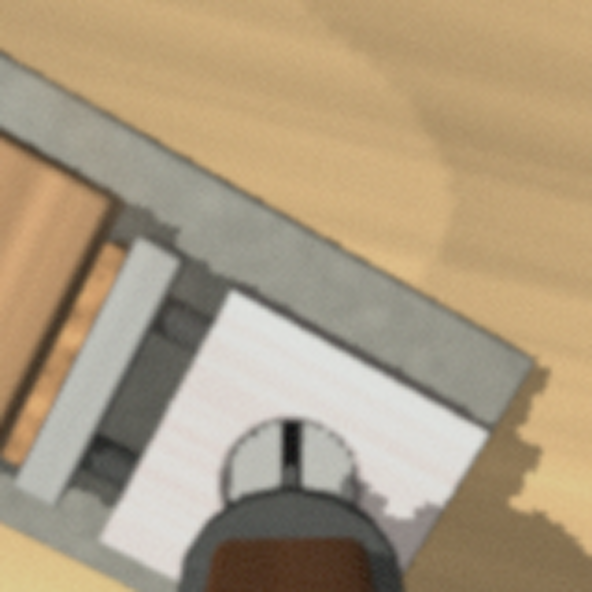

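```bash
python3 - <<'E'
from h import *
f=cv2.imread("pics/w5.png")
g=cv2.cvtColor(f,cv2.COLOR_BGR2GRAY)
print(g[172:196,248:270])
cv2.imwrite("pics/w5c.png",cv2.resize(f[168:213,230:290],None,fx=12,fy=12,interpolation=cv2.INTER_NEAREST))
E
```

```text
[[215 214 216 212 210 204 196 186 183 180 179 181 184 192 198 207 215 216
  218 219 216 217]
 [211 209 203 189 183 173 159 147 132 111 114 115 123 138 160 175 188 198
  203 216 219 217]
 [197 186 169 156 161 166 158 138  93  59  48  53  67 100 141 159 160 168
  176 196 210 216]
 [165 154 154 155 167 179 174 150  89  35  24  26  51 100 151 171 171 160
  157 176 194 205]
 [131 142 168 174 181 187 184 158  88  34  21  26  54 102 161 182 185 178
  175 180 182 178]
 [132 151 178 184 186 187 185 158  86  31  26  32  50 107 161 185 186 186
  191 187 174 155]
 [170 173 184 188 192 187 185 156  87  26  23  21  52 105 160 185 187 188
  189 186 179 171]
 [181 184 187 188 188 188 182 158  89  30  26  30  53 107 164 184 188 188
  189 187 189 183]
 [187 187 186 187 187 188 185 155  88  31  26  23  52 114 171 187 189 186
  188 190 187 188]
 [188 185 188 186 187 185 181 156  84  32  25  21  56 115 174 188 188 186
  186 187 187 187]
 [188 187 185 187 188 187 182 158  88  35  23  28  50 116 171 187 189 187
  187 188 189 187]
 [187 186 187 187 185 189 183 155  84  30  27  25  53 117 173 186 188 186
  1
[... 432 characters left out ...]
0  87  75 122 175 185 188 188
  189 189 186 188]
 [187 186 187 186 189 187 179 154 102  87  89  82  73 120 172 187 186 186
  186 188 188 186]
 [186 187 185 187 184 181 169 139  94  82  81  77  73 113 165 180 184 186
  187 185 188 188]
 [180 178 177 172 163 151 131 105  71  64  59  64  62  90 129 149 157 171
  174 176 177 179]
 [153 140 129 117 111  98  85  73  59  59  52  55  52  61  84  99 106 117
  123 128 139 150]
 [101  85  81  74  65  71  65  73  71  72  76  71  68  69  63  59  61  64
   66  73  85  98]
 [ 70  68  71  72  75  76  80  83  84  83  85  83  81  82  75  74  71  66
   60  58  59  60]
 [ 76  79  82  83  83  85  84  87  88  89  87  87  82  85  86  86  81  78
   79  74  71  69]]
```

View pics/w5c.png

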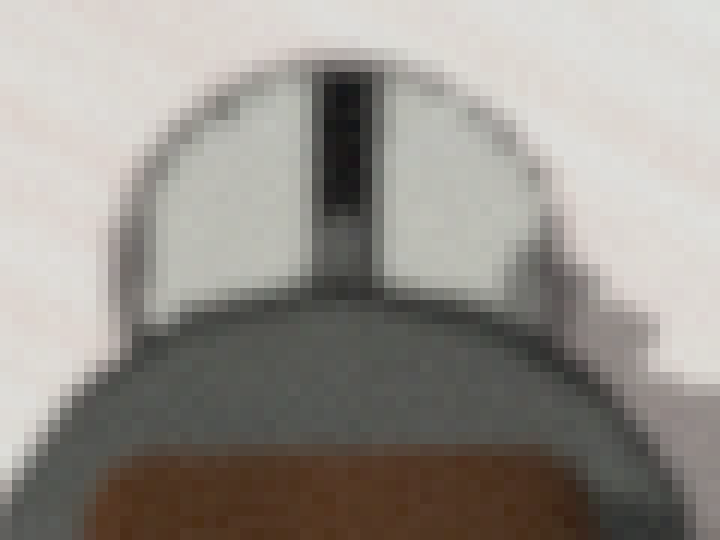

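Request:
{"fn": "jog_arm", "kwargs": {"increments": [[0, 0, 0.005, 0.05, 0], [0, 0, 0.005, 0.1, 0], [0, 0, 0.005, 0.15, 0], [0, 0, 0.005, 0.2, 0], [0, 0, 0.005, 0.22, 0], [0, 0, 0.005, 0.24, 0], [0, 0, 0.005, 0.26, 0], [0, 0, 0.005, 0.27, 0], [0, 0, 0.005, 0.28, 0], [0, 0, 0.005, 0.28, 0]]}}

```text
time_s: 9.58
tool_pos: [0.605, 0.1827, 0.1482]
tool_rot: [-0.117, 0.993, -0.0, -0.0]
ft_force: [0.1, -0.3, -1.2]
finger_gap: 0.298
```

```bash
python3 - <<'E'
from h import *
o,s=shot("wrist","w6.png")
print(o["tool_pos"],o["ft_force"],o["wrist_torque"])
f=s["frame"][:,:,::-1]
cv2.imwrite("pics/w6c.png",cv2.resize(f[150:225,205:310],None,fx=7,fy=7,interpolation=cv2.INTER_NEAREST))
E
```

```text
[0.60500858 0.18269406 0.14815461] [ 0.08268596 -0.32646014 -1.18694637] [-0.02329887  0.05549685 -0.0224984 ]
```

View pics/w6c.png

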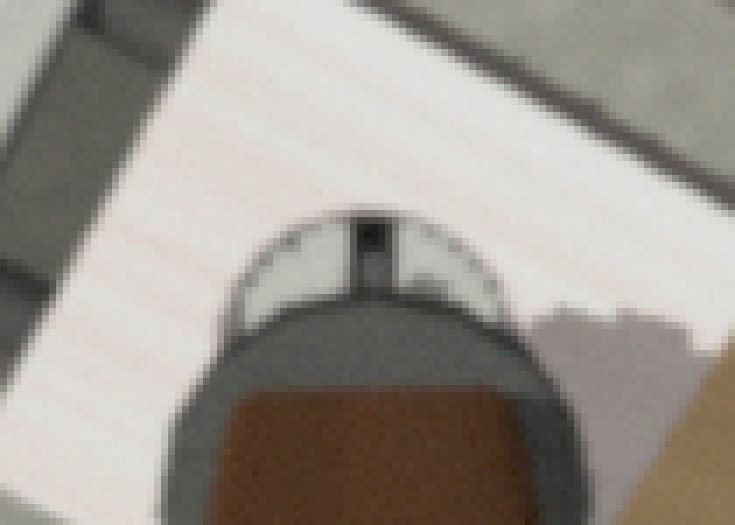

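Request:
{"fn": "jog_arm", "kwargs": {"increments": [[0, 0, 0, 0.02, 0], [0, 0, 0, 0.04, 0], [0, 0, 0, 0.05, 0], [0, 0, 0, 0.055, 0], [0, 0, 0, 0.055, 0], [0, 0, 0, 0.055, 0]]}}

```text
time_s: 10.13
tool_pos: [0.605, 0.1827, 0.1429]
tool_rot: [-0.117, 0.993, -0.0, -0.0]
ft_force: [-0.6, -0.4, 1.1]
finger_gap: 0.293
```

Request:
{"fn": "jog_arm", "kwargs": {"increments": [[0, 0, 0, 0.005, 0], [0, 0, 0, 0.01, 0], [0, 0, 0, 0.01, 0], [0, 0, 0, 0.01, 0]]}}

```text
time_s: 10.47
tool_pos: [0.6052, 0.1827, 0.1428]
tool_rot: [-0.117, 0.993, -0.0, 0.0]
ft_force: [-1.8, -0.8, 6.0]
finger_gap: 0.297
```

Request:
{"fn": "jog_arm", "kwargs": {"increments": [[0, 0, 0, 0, 0.05], [0, 0, 0, 0, 0.12], [0, 0, 0, 0, 0.2], [0, 0, 0, 0, 0.28], [0, 0, 0, 0, 0.36], [0, 0, 0, 0, 0.44], [0, 0, 0, 0, 0.52], [0, 0, 0, 0, 0.6], [0, 0, 0, 0, 0.68], [0, 0, 0, 0, 0.76], [0, 0, 0, 0, 0.84], [0, 0, 0, 0, 0.92], [0, 0, 0, 0, 1.0], [0, 0, 0, 0, 1.0]], "squeeze": 90}}

```text
time_s: 11.63
tool_pos: [0.6056, 0.182, 0.1428]
tool_rot: [0.273, 0.962, -0.001, 0.001]
ft_force: [-1.7, -1.1, 6.2]
finger_gap: 0.294
```

```bash
python3 - <<'E'
from h import *
o,s=shot("wrist","w7.png")
R=Ro.from_quat(o["tool_rot"]).as_matrix(); print(o["tool_pos"],"xyaw",np.degrees(np.arctan2(R[1,0],R[0,0])),o["ft_force"],o["wrist_torque"],o["joint_positions"])
f=s["frame"][:,:,::-1]
cv2.imwrite("pics/w7c.png",cv2.resize(f,None,fx=1.5,fy=1.5))
E
```

```text
[0.60559045 0.18197719 0.14284816] xyaw 148.3361204123559 [-1.68612943 -1.14397574  6.24466109] [-0.6339363   0.37002734  0.07451777] [ 0.17610427  0.56449064 -0.1198228   0.88518181 -0.00191677  0.72874261]
```

View pics/w7c.png

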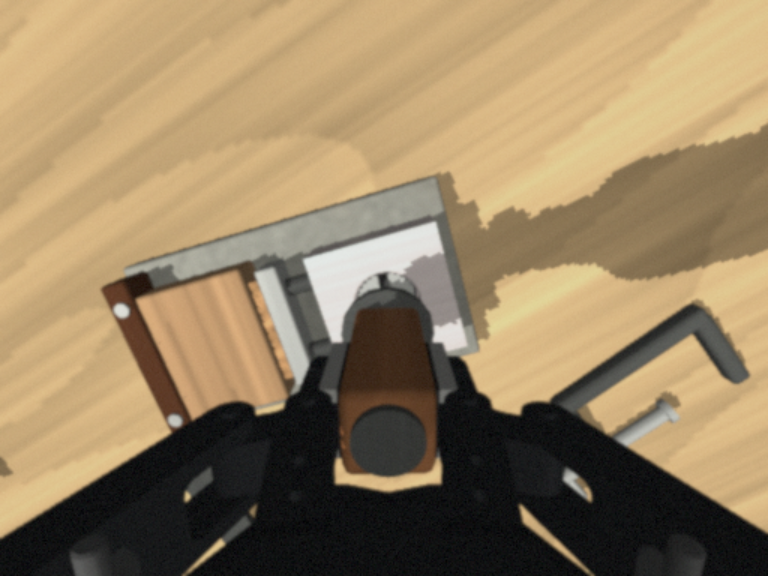

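Request:
{"fn": "jog_arm", "kwargs": {"increments": [[0, 0, 0, 0, 0.06], [0, 0, 0, 0, 0.12], [0, 0, 0, 0, 0.18], [0, 0, 0, 0, 0.24], [0, 0, 0, 0, 0.3], [0, 0, 0, 0, 0.36], [0, 0, 0, 0, 0.4], [0, 0, 0, 0, 0.4]]}}

```text
time_s: 12.35
tool_pos: [0.6055, 0.1819, 0.1428]
tool_rot: [0.419, 0.908, -0.001, 0.001]
ft_force: [-1.9, -2.3, 6.0]
finger_gap: 0.298
```

```bash
cat > chk.py <<'E'
import sys
from h import *
o,s=shot("wrist",sys.argv[1]+".png")
R=Ro.from_quat(o["tool_rot"]).as_matrix(); print(o["tool_pos"],"xyaw",np.degrees(np.arctan2(R[1,0],R[0,0])),o["ft_force"],o["wrist_torque"],o["joint_positions"][5])
f=s["frame"][:,:,::-1]
cv2.imwrite("pics/"+sys.argv[1]+"c.png",cv2.resize(f[120:240,170:330],None,fx=4.5,fy=4.5,interpolation=cv2.INTER_CUBIC))
E
python3 chk.py w8
```

```text
[0.6054741  0.18191678 0.14281014] xyaw 130.39592138224782 [-1.94857512 -2.3436774   6.03967283] [-0.68680316  0.48175275  0.07696482] 1.0418515966220652
```

View pics/w8c.png

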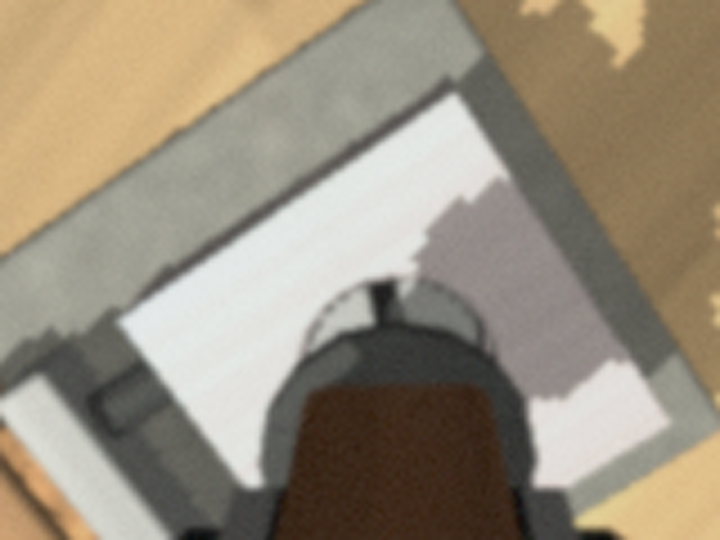

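Request:
{"fn": "jog_arm", "kwargs": {"increments": [[0, 0, 0, 0, 0.05], [0, 0, 0, 0, 0.1], [0, 0, 0, 0, 0.15], [0, 0, 0, 0, 0.2], [0, 0, 0, 0, 0.25], [0, 0, 0, 0, 0.25]]}}

```text
time_s: 12.9
tool_pos: [0.6054, 0.1819, 0.1428]
tool_rot: [0.507, 0.862, -0.0, 0.001]
ft_force: [-2.1, -2.7, 5.5]
finger_gap: 0.292
```

```bash
python3 chk.py w9
```

```text
[0.60542704 0.18190254 0.14283209] xyaw 119.13138671646136 [-2.14380858 -2.69157399  5.45888193] [-0.73973373  0.52084083  0.10387474] 1.2384252602808887
```

View pics/w9c.png

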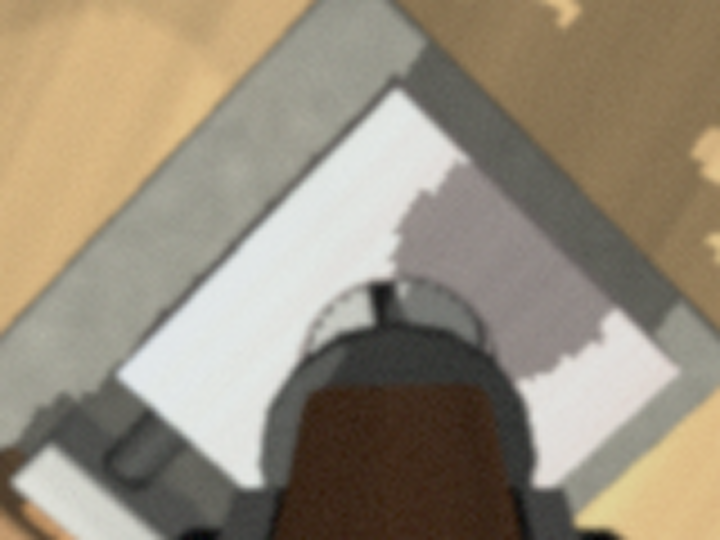

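Torque is rising (0.077 → 0.104). I'll continue in small turns.

Request:
{"fn": "jog_arm", "kwargs": {"increments": [[0, 0, 0, 0, 0.04], [0, 0, 0, 0, 0.08], [0, 0, 0, 0, 0.12], [0, 0, 0, 0, 0.16], [0, 0, 0, 0, 0.16]]}}

```text
time_s: 13.37
tool_pos: [0.6054, 0.1819, 0.1428]
tool_rot: [0.559, 0.829, -0.0, 0.001]
ft_force: [-1.3, -2.4, 6.0]
finger_gap: 0.295
```

```bash
python3 chk.py w10
```

```text
[0.60537627 0.1818691  0.14283893] xyaw 111.95773948383145 [-1.28539628 -2.36851427  6.00466853] [-0.65374379  0.5518584   0.20302139] 1.3636181447327742
```

Request:
{"fn": "jog_arm", "kwargs": {"increments": [[0, 0, 0, 0, 0.04], [0, 0, 0, 0, 0.08], [0, 0, 0, 0, 0.12], [0, 0, 0, 0, 0.16], [0, 0, 0, 0, 0.16]]}}

```text
time_s: 13.83
tool_pos: [0.6053, 0.1819, 0.1428]
tool_rot: [0.61, 0.793, -0.001, 0.001]
ft_force: [-2.0, -2.8, 7.0]
finger_gap: 0.297
```

```bash
python3 chk.py w11
```

```text
[0.60529403 0.1819104  0.14284989] xyaw 104.87386718506005 [-2.00483501 -2.77156524  6.99402094] [-0.77001267  0.60109391  0.84531506] 1.4874921300920638
```

View pics/w11c.png

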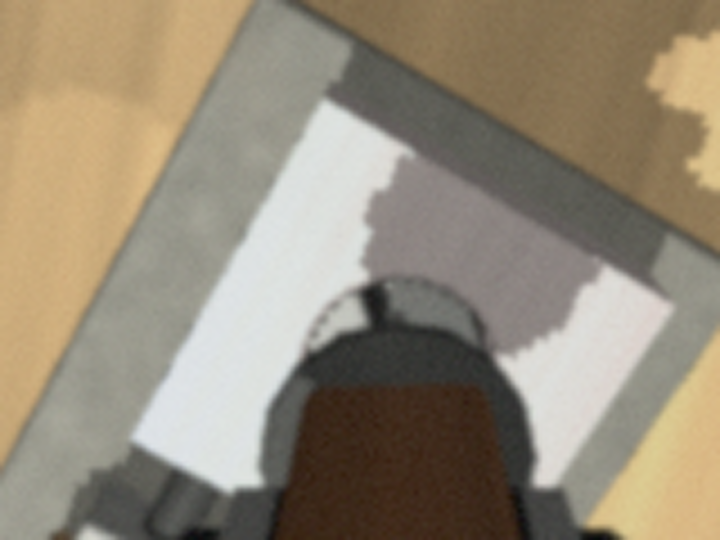

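Request:
{"fn": "jog_arm", "kwargs": {"increments": [[0, 0, 0, 0, -0.05], [0, 0, 0, 0, -0.1], [0, 0, 0, 0, -0.15], [0, 0, 0, 0, -0.2], [0, 0, 0, 0, -0.2]]}}

```text
time_s: 14.3
tool_pos: [0.6054, 0.182, 0.1429]
tool_rot: [0.546, 0.838, -0.0, 0.001]
ft_force: [-2.0, -1.5, 6.2]
finger_gap: 0.292
```

```bash
python3 chk.py w12
```

```text
[0.60540576 0.18195113 0.14285696] xyaw 113.86971164781784 [-1.96931743 -1.45034083  6.15932245] [-0.68261218  0.572251    0.0381507 ] 1.3302854782890634
```

Request:
{"fn": "jog_arm", "kwargs": {"increments": [[0, 0, 0, -0.05, 0], [0, 0, 0, -0.12, 0], [0, 0, 0, -0.2, 0], [0, 0, 0, -0.4, 0], [0, 0, 0, -0.7, 0], [0, 0, 0, -1, 0], [0, 0, 0, -1, 0], [0, 0, 0, -1, 0]]}}

```text
time_s: 15.02
tool_pos: [0.6066, 0.1831, 0.2448]
tool_rot: [0.546, 0.838, 0.002, 0.002]
ft_force: [-0.6, -0.4, -1.3]
finger_gap: 0.29
```

```bash
python3 - <<'E'
from slot import *
o,s=shot("wrist","w13.png"); 
R=Ro.from_quat(o["tool_rot"]).as_matrix(); print(o["tool_pos"],"xyaw",np.degrees(np.arctan2(R[1,0],R[0,0])),R[:,2],o["ft_force"],o["wrist_torque"])
cv2.imwrite("pics/w13x.png",cv2.resize(s["frame"][:,:,::-1],None,fx=1.5,fy=1.5,interpolation=cv2.INTER_CUBIC))
o,t=shot("top","t13.png")
cv2.imwrite("pics/t13x.png",cv2.resize(t["frame"][140:250,130:270,::-1],None,fx=5,fy=5,interpolation=cv2.INTER_CUBIC))
E
```

```text
[0.60659007 0.18309742 0.24475783] xyaw 113.81829887395124 [ 0.00535053  0.00111208 -0.99998507] [-0.58173717 -0.39485021 -1.26338834] [-0.01622966  0.02370486  0.02305375]
```

View pics/w13x.png

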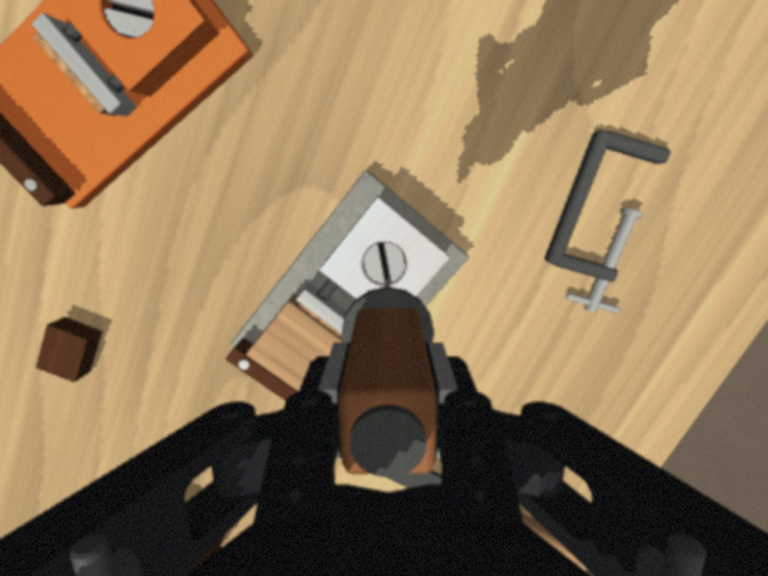

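View pics/t13x.png

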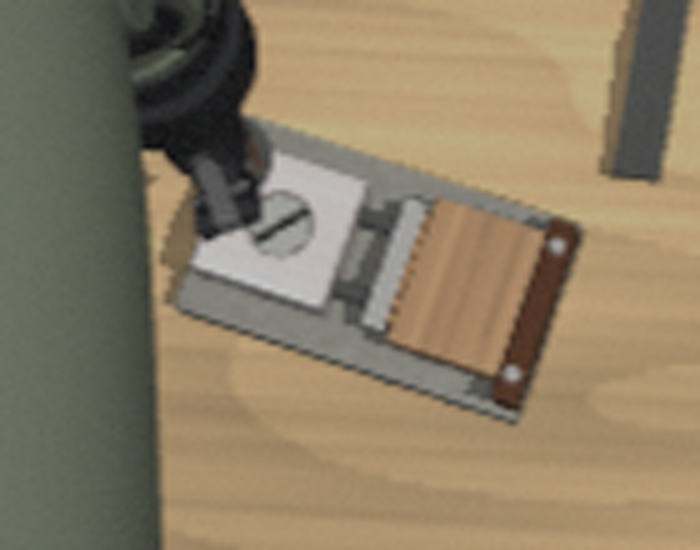

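Request:
{"fn": "jog_arm", "kwargs": {"increments": [[0, -0.2, -0.14, 0, 0], [0, -0.45, -0.32, 0, 0], [0, -0.78, -0.56, 0, 0], [0, -0.78, -0.56, 0, 0]]}}

```text
time_s: 15.45
tool_pos: [0.583, 0.0832, 0.24]
tool_rot: [0.548, 0.836, -0.003, -0.001]
ft_force: [-0.2, 0.7, -1.9]
finger_gap: 0.292
```

Request:
{"fn": "jog_arm", "kwargs": {"increments": [[0, -0.27, -0.2, 0, 0], [0, -0.54, -0.4, 0, 0], [0, -0.78, -0.56, 0, 0], [0, -0.78, -0.56, 0, 0]]}}

```text
time_s: 15.78
tool_pos: [0.5638, -0.0095, 0.2403]
tool_rot: [0.548, 0.836, -0.002, -0.001]
ft_force: [0.3, -0.3, -0.3]
finger_gap: 0.292
```

Request:
{"fn": "jog_arm", "kwargs": {"increments": [[0, -0.27, -0.2, 0, 0], [0, -0.54, -0.4, 0, 0], [0, -0.78, -0.56, 0, 0], [0, -0.78, -0.56, 0, 0]]}}

```text
time_s: 16.12
tool_pos: [0.5446, -0.103, 0.2405]
tool_rot: [0.548, 0.836, -0.001, -0.001]
ft_force: [0.4, 0.6, -1.2]
finger_gap: 0.296
```

Request:
{"fn": "jog_arm", "kwargs": {"increments": [[0, -0.25, -0.18, 0, 0], [0, -0.5, -0.35, 0, 0], [0, -0.7, -0.5, 0, 0], [0, -0.77, -0.56, 0, 0], [0, -0.77, -0.56, 0, 0], [0, -0.77, -0.56, 0, 0]]}}

```text
time_s: 16.62
tool_pos: [0.5255, -0.1913, 0.241]
tool_rot: [0.546, 0.838, 0.0, -0.001]
ft_force: [0.6, -0.2, -1.6]
finger_gap: 0.29
```

```bash
python3 - <<'E'
from slot import *
o,s=shot("wrist","w14.png"); np.savez("w14.npz",view=s["view"],k=[s["fx"],s["fy"],s["cx"],s["cy"]])
R=Ro.from_quat(o["tool_rot"]).as_matrix(); print(o["tool_pos"],"xyaw",np.degrees(np.arctan2(R[1,0],R[0,0])),R[:,2])
marks("wrist",["stand","driver"])
cv2.imwrite("pics/w14x.png",cv2.resize(s["frame"][:,:,::-1],None,fx=1.5,fy=1.5,interpolation=cv2.INTER_CUBIC))
o,t=shot("top","t14.png"); 
p=proj(t,[.605,.182,.043])[0]; slotfit(t,cv2.imread("pics/t14.png"),p,r=8)
marks("top",["pad_face","blank","stand"])
cv2.imwrite("pics/t14x.png",cv2.resize(t["frame"][150:240,150:260,::-1],None,fx=6,fy=6,interpolation=cv2.INTER_CUBIC))
E
```

```text
[ 0.52547342 -0.19131372  0.24100947] xyaw 113.7933219273796 [-0.00111202  0.001784   -0.99999779]
stand [(0.68, [0.5252, -0.1936, -0.0002])]
driver [(0.81, [0.5222, -0.1876, 0.1341]), (0.57, [0.62, -0.1665, 0.0175])]
slot centre [0.60822312 0.18452647] yaw 120.98338028834297 len~ 0.03068474967249908 wid~ 0.03007671034908243 [179 178  14  13 134]
pad_face [(0.62, [0.3533, 0.2152, 0.0306]), (0.37, [0.5843, 0.1132, 0.0304])]
blank [(0.86, [0.5783, 0.0845, 0.0158])]
stand [(0.65, [0.527, -0.1917, -0.0021])]
```

View pics/w14x.png

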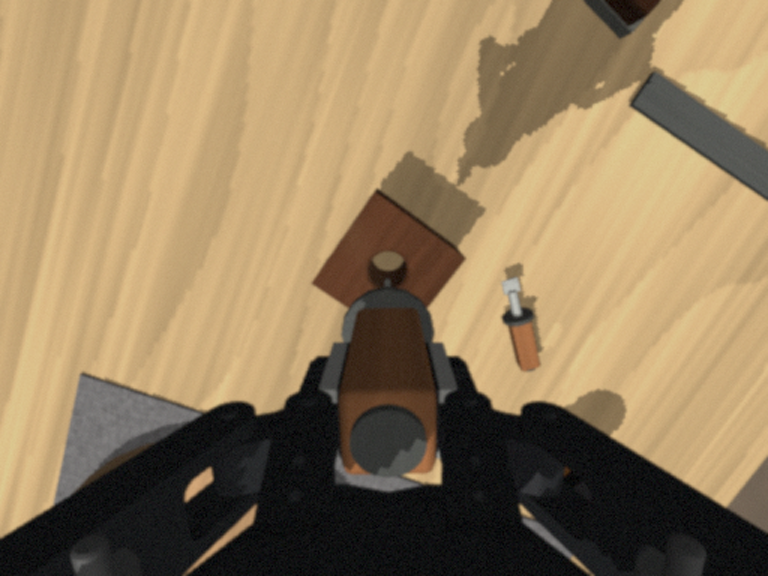

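View pics/t14x.png

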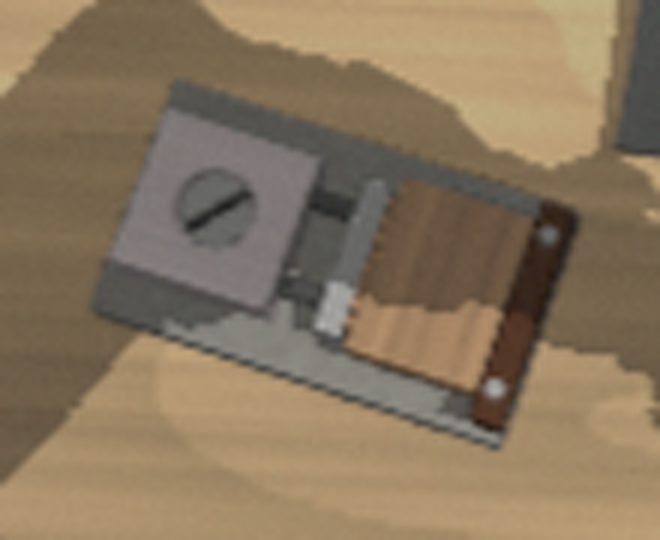

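```bash
python3 - <<'E'
from h import *
o,t=shot("top","t15.png")
q=(np.array([(186,230),(248,193)])+.5)/6-.5+[150,150]
P=back(t,q,.043); e=P[1]-P[0]; print("slot yaw",np.degrees(np.arctan2(e[1],e[0])),np.linalg.norm(e))
f=cv2.imread("pics/w14.png"); cv2.imwrite("pics/w14c.png",cv2.resize(f[120:220,200:320],None,fx=6,fy=6,interpolation=cv2.INTER_CUBIC))
d=np.load("w14.npz"); s=dict(view=d["view"],fx=d["k"][0],fy=d["k"][1],cx=d["k"][2],cy=d["k"][3])
a=np.linspace(0,2*np.pi,40)
c=cv2.imread("pics/w14c.png")
for (x,y,col) in((.526,-.193,(0,255,0)),):
    p=proj(s,np.c_[x+.014*np.cos(a),y+.014*np.sin(a),np.full(40,.06)])
    cv2.polylines(c,[np.int32((p-[200,120]+.5)*6-.5)],True,col,1)
cv2.imwrite("pics/w14c.png",c)
E
```

```text
slot yaw -55.09939838836393 0.0307423209407649
```

View pics/w14c.png

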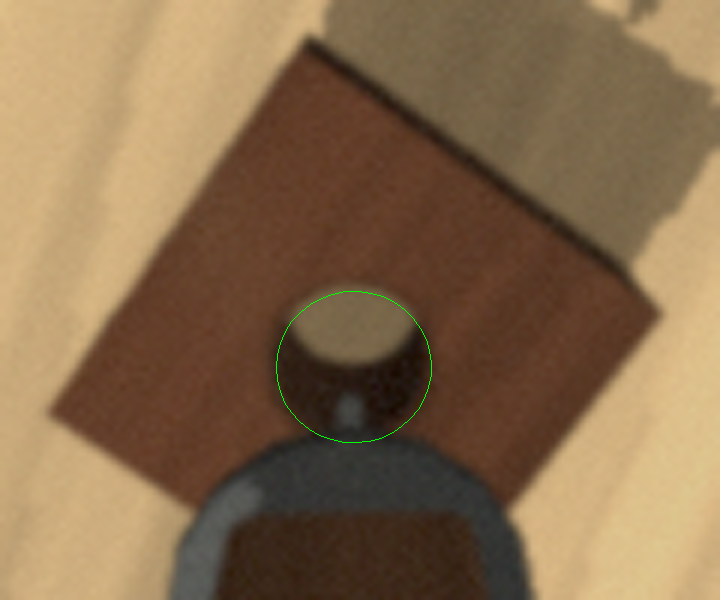

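Request:
{"fn": "jog_arm", "kwargs": {"increments": [[0, -0.018, 0, 0.2, 0], [0, -0.018, 0, 0.4, 0], [0, -0.018, 0, 0.55, 0], [0, -0.018, 0, 0.65, 0], [0, -0.018, 0, 0.72, 0], [0, -0.018, 0, 0.8, 0], [0, -0.018, 0, 0.9, 0], [0, -0.018, 0, 1, 0], [0, -0.018, 0, 1, 0], [0, -0.018, 0, 1, 0]]}}

```text
time_s: 17.85
tool_pos: [0.526, -0.1937, 0.1412]
tool_rot: [0.546, 0.838, -0.0, -0.001]
ft_force: [-0.3, -0.2, -0.5]
finger_gap: 0.289
```

Request:
{"fn": "jog_arm", "kwargs": {"increments": [[0, 0, 0, 0.08, 0], [0, 0, 0, 0.14, 0], [0, 0, 0, 0.18, 0], [0, 0, 0, 0.2, 0], [0, 0, 0, 0.215, 0], [0, 0, 0, 0.225, 0], [0, 0, 0, 0.225, 0]]}}

```text
time_s: 18.43
tool_pos: [0.5264, -0.1939, 0.1192]
tool_rot: [0.546, 0.838, 0.0, -0.0]
ft_force: [-0.2, -0.4, -1.5]
finger_gap: 0.3
```

Request:
{"fn": "jog_arm", "kwargs": {"increments": [[0, 0, 0, 0.007, 0], [0, 0, 0, 0.014, 0], [0, 0, 0, 0.016, 0], [0, 0, 0, 0.016, 0]]}}

```text
time_s: 18.77
tool_pos: [0.5266, -0.194, 0.118]
tool_rot: [0.546, 0.838, 0.0, 0.0]
ft_force: [0.7, 0.2, 0.5]
finger_gap: 0.289
```

Request:
{"fn": "jog_arm", "kwargs": {"increments": [[45, 0, 0, 0, 0], [60, 0, 0, 0, 0], [80, 0, 0, 0, 0], [80, 0, 0, 0, 0], [80, 0, 0, 0, 0], [80, 0, 0, 0, 0]]}}

```text
time_s: 19.27
tool_pos: [0.5264, -0.1939, 0.1177]
tool_rot: [0.546, 0.838, -0.0, 0.0]
ft_force: [-1.1, 0.3, 0.0]
finger_gap: 0.8
```

Request:
{"fn": "jog_arm", "kwargs": {"increments": [[80, 0, 0, -0.1, 0], [80, 0, 0, -0.3, 0], [80, 0, 0, -0.6, 0], [80, 0, 0, -1, 0], [80, 0, 0, -1, 0], [80, 0, 0, -1, 0]]}}

```text
time_s: 19.77
tool_pos: [0.5282, -0.1948, 0.2212]
tool_rot: [0.546, 0.838, 0.0, 0.003]
ft_force: [0.1, 0.5, -0.6]
finger_gap: 0.799
```

Request:
{"fn": "jog_arm", "kwargs": {"increments": [[80, -0.3, -0.3, -0.5, 0], [80, -0.6, -0.5, -0.5, 0], [80, -0.6, -0.5, -0.5, 0], [80, -0.6, -0.5, -0.5, 0]]}}

```text
time_s: 20.1
tool_pos: [0.5046, -0.272, 0.2685]
tool_rot: [0.548, 0.837, -0.0, 0.001]
ft_force: [1.1, 0.6, -1.0]
finger_gap: 0.797
```

```bash
python3 - <<'E'
from h import *
for c in("wrist","side","top"):
    o,s=shot(c,c+"16.png"); marks(c,["driver","driver_handle","stand","blank"])
    cv2.imwrite(f"pics/{c}16x.png",cv2.resize(s["frame"][:,:,::-1],None,fx=1.5,fy=1.5,interpolation=cv2.INTER_CUBIC))
print(o["time_s"],o["tool_pos"],o["ft_force"])
E
```

```text
driver [(0.96, [0.6196, -0.1696, 0.0189]), (0.63, [0.523, -0.1924, 0.0099])]
driver_handle [(0.9, [0.673, -0.2162, 0.011]), (0.86, [0.5271, -0.1913, 0.1116])]
stand [(0.9, [0.5279, -0.1909, 0.0006])]
blank []
driver [(0.82, [0.6274, -0.1729, 0.0129]), (0.6, [0.5275, -0.1945, 0.0067])]
driver_handle [(0.71, [0.6713, -0.2203, 0.0049]), (0.68, [0.5301, -0.1964, 0.1113])]
stand [(0.64, [0.5263, -0.1933, -0.0037])]
blank [(0.62, [0.5819, 0.0834, 0.013])]
driver [(0.66, [0.5258, -0.1913, 0.009]), (0.65, [0.6238, -0.1665, 0.0164])]
driver_handle [(0.73, [0.671, -0.217, 0.0112]), (0.49, [0.526, -0.193, 0.1097])]
stand [(0.65, [0.5276, -0.1919, -0.0006])]
blank [(0.84, [0.5843, 0.0848, 0.0158])]
20.6 [ 0.50498262 -0.26827433  0.26736425] [-0.09857676  0.51837515 -0.05295997]
```

View pics/wrist16x.png

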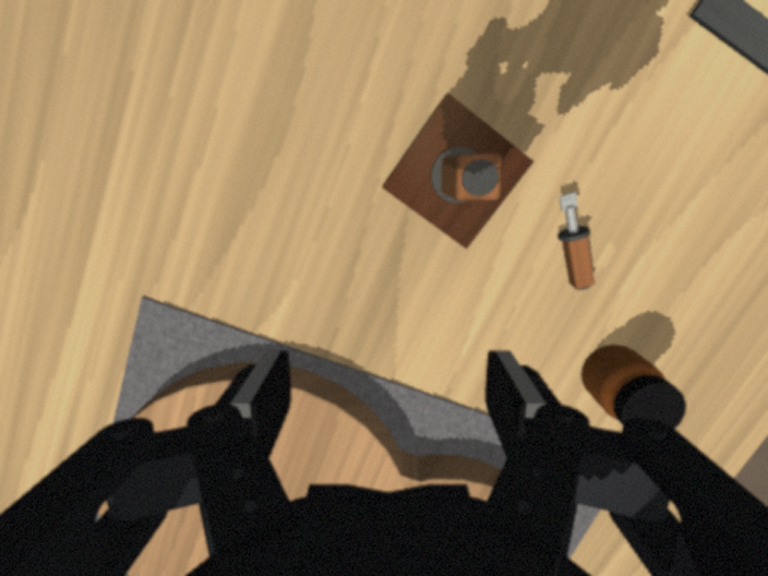

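View pics/side16x.png

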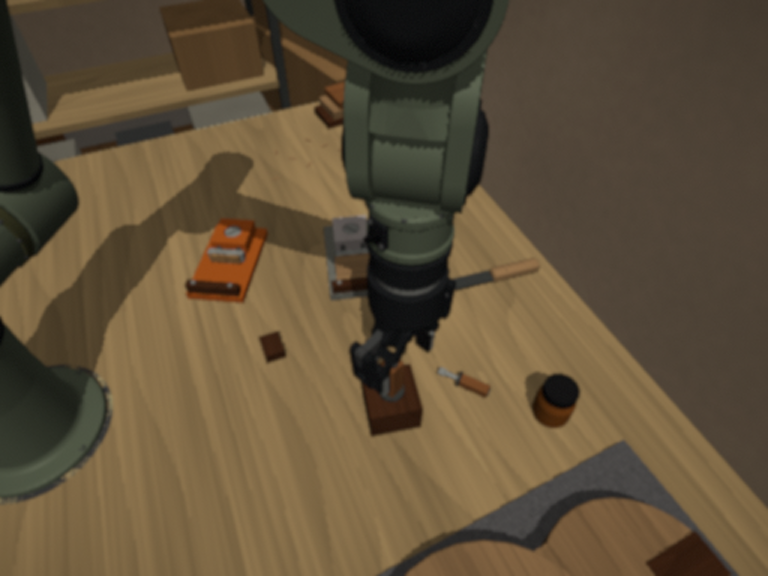

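View pics/top16x.png

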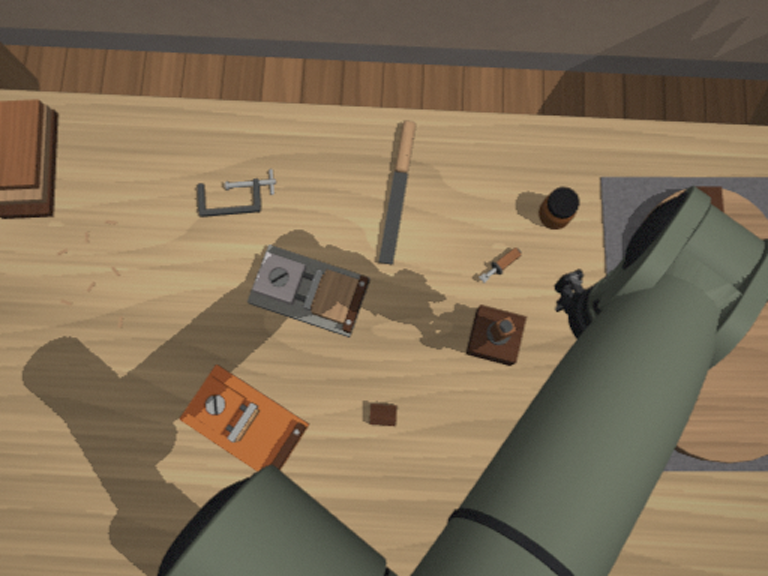

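```bash
python3 - <<'E'
from station import *
o=observe(); print(o["time_s"],abs(o["dq"]).max()); print(close_job())
E
```

```text
20.85 0.003498971320344226
the job is handed in; nothing more can be done
None
```

I clamped the blank and put the driver back in its stand, and handed the job in at 20.9 s of the 54 s allowed. No verdict was reported.

**What I did:** I took the full-size driver from its stand and seated the blade on the floor of the slot in the grey fixture, pressing with about 7 N. I then turned it clockwise until the wrist torque jumped from about 0.1–0.2 to 0.85 N m, well above the screw's friction, which I read as the hard stop. I eased off the turn, lifted out, set the driver back until the collar touched down, let go and moved the arm clear.

**Last checks:**
- **Driver:** the pictures show it upright in the stand with its collar down. The detectors put its tip at about 7–10 mm above the bench and within about 5 mm of the hole's axis, which is close to their 4 mm error.
- **Blank:** the top camera shows it against the fence with the pad touching it.
- **Bystanders:** they look unmoved in the last pictures. I did not measure their positions.
- **Robot:** it was at rest and touching nothing.

**What stayed uncertain:**
- **Screw angle:** the slot turned about 69° (1.2 rad) by the camera. That is tight only if the screw started around 0.2 rad. It fits the stated starting range, and the torque jump supports it, but I could not read the final angle directly.
- **Slot fit:** one automatic slot fit failed because the fixture was in shadow, so I read the slot's ends by hand in the picture instead.
- **Pad force:** I could not measure how hard the pad presses on the blank.

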